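# Trip-test a breaker on a sloping console

### The arm

A 6-joint arm with a two-finger parallel gripper is mounted at the origin on a cart in front of the work surface, level with it; the furniture and walls round the work are solid. World frame = base frame: x ahead of the robot, y to its left, z up, the work surface at z = 0. Lengths are in m, angles in rad, forces in N, time in s.
With the tool pointing down it reaches from about 0.225 to 0.875 m from the base axis. Payload 3.4 kg.
Tool frame: the origin (TCP) lies between the finger pads; the fingertips stand 22 mm ahead of it and the grasp point (between the pads) lies 3 mm ahead of it (manip.finger_overhang is the distance from the TCP to the fingertips, in m); z points along the fingers, y is the line along which they close (so a half turn about z gives the same grasp; the last joint's range is limited). The gripper opens to 85 mm and grips with 20 to 120 N. Pads are 22 mm wide; open, the fingers measure 114 mm over their backs; the gripper's body (76 mm by 85 mm) begins 54 mm behind the grasp point. The pads swing forward as they close: fully open they stand 13 mm farther back than shut.
Start: joints at [-1.317, 0.276, 1.505, -0, 1.361, -0.121], TCP at [0.211, -0.535, 0.253] pointing down, gripper open.
Joint ranges: [-2.89, 2.89], [-0.75, 2.08], [0.22, 2.7], [-1.18, 4.32], [0.11, 2.71], [-2.7, 2.7]. Speed limits (rad/s): [2.57, 2.57, 3.14, 3.14, 3.14, 3.14].

### API

Orientations are given as a unit quaternion [w, x, y, z].
In Python, from rig import get_state, eyes, order, manip gives the robot as it stands.
- The arm moves only by the tool drive_tool, never from a script. Its argument "rows" is a list of rows, each a list of 4 numbers: the shift along the tool's x, y, z in units of 25 mm (1.0 is 25 mm), then the turn about the tool's z in units of 6 degrees (1.0 is 6 degrees). A call has exactly 8 rows; each row is the pose to reach, as a shift and turn from the pose commanded when the call began, along the tool's axes at that moment; what a row does not reach only later rows make up. A row lasts 1/12 s, in which the tool goes at most 41.7 mm and 7.16 degrees, less where a joint would pass 70% of its speed; a pose out of reach is approached as far as the arm can. A call with a gripper value outside its range is refused whole. "grip" is the finger opening in mm, from 0 to 85.4, set as the call begins (left out, the last holds). The fingers move at their own pace and stop on an object; "newtons" is the grip in N (left out, the last holds). Time passes only in rows, so rows that repeat a pose let the fingers close, or fill a call up. It gives the time, the measured TCP pose, the force, the opening and the grip force at its end, in the units of the state.
- get_state(): the state, without advancing time (a new reading comes with each control period).
- eyes.get_image(name): name is "scene" or "top" or "wrist"; returns (picture, depth): 420x560x3 uint8, red, green, blue; 420x560 float32, m along the optical axis (not along the pixel's ray), 0 where there is no reading.
- eyes.camera_info(name): a dict with "fx", "fy", "cx", "cy" (pixels), "dist" ([k1, k2, p1, p2, k3] as OpenCV has them; the pictures are not rectified), "R" (3x3) and "t" (3): a world point X has camera coordinates R X + t. Camera axes: x right, y down, z forward; pixel columns grow to the right and rows downward; lengths in m; the calibration is good to about 2 mm. A picture is of the moment at which its call begins: read the wrist's pose just before it. camera_info takes no time and is no camera call; for the wrist camera it gives the pose at the moment of the call.
- order.sign_off(): hands the job in; it is judged then, once.
The state is a dict: "clock": time; "qpos": joint angles; "qd": joint speeds; "effort": joint torques, N m; "position": TCP position; "ee_rot": TCP orientation; "contact_force": force on the tool from outside, world axes, zero at the start; "moment": the same for the moment, N m; "width": finger opening in m; "gripper_force": force on a finger pad.
Only numpy, scipy, OpenCV 4.12 (cv2) and the standard library are available. Lean on these libraries where they do the work, as an engineer would, in place of code of your own. Each camera call takes 0.05 s, during which the arm holds its last target. There are 200 camera calls.

### The job

Do the trip test on the breaker with the wide lever in the grey console: press its test button so that its lever drops, then lift that lever until it snaps fully home again, and last swing the open clear cover down until it is shut flat. Do not trip the breaker with the narrow lever, and leave the loose things on the bench where they are.

Things in the scene. Friction and masses are not known exactly. Their poses are not given: they have to be found in the camera images.
- console: Grey fixed console, 188 mm wide in y, x -75 to +95 mm from its origin (on the bench, mid-width); its low front faces its own -x, roughly the robot's left. Panel slopes 35 deg to the level, from x=-75, z=30 up to x=+60, z=125 mm: square onto it the tool is 35 deg from vertical, pointing +x and down. Side cheeks and a ridge at the top stand 40 mm above the panel; the low end is open
- wide_breaker: Breaker to be tested. Has a toggle lever 44 mm wide and, up the slope from it, a round black test button. Plate 112 (up the slope) x 74 x 5 mm, fixed on the panel. Origin on the panel surface under the lever's pivot; yaw as the console. The two breakers stand side by side, 84 mm apart, either way round
- narrow_breaker: Neighbour, to be left on. Has a toggle lever 18 mm wide and, up the slope from it, a round black test button. Plate 112 (up the slope) x 74 x 5 mm, fixed on the panel. Origin on the panel surface under the lever's pivot; yaw as the console. The two breakers stand side by side, 84 mm apart, either way round
- wide_lever (a joint): Wide lever, rad: 0 = fully home (on; leans 40 deg up the slope from the panel's normal), 1.4 = dropped (off; leans 40 deg down the slope). Over-centre: below 0.18 it snaps home, above it falls to 1.4. Lifting takes up to about 12 N, pushed up the slope. It cannot stay home while the button is held in
- narrow_lever (a joint): The same for the narrow lever: 0 = home, it stays there unless disturbed
- wide_button (a joint): Test button travel, m: 0 = out, 0.007 = fully in; springs back when let go. It takes about 3 N and the lever trips at about 0.004; press it right in
- cover (a joint): Cover angle, rad: 0 = shut flat on the console, 1.95 = its stop; starts open about 1.7 to 1.88 and so overhangs the panel. A stiff friction hinge: it stays where it is left; about 2 N at the free edge shuts it
- wide_button_top (a point): Centre of the top of the wide breaker's button: round, 19 mm across, standing 16 mm above the panel, 9 mm above its collar (28 mm across). It moves along the panel's normal. It lies 46 mm up the slope from the lever's pivot
- wide_lever_tip (a point): Centre of the rounded tip (9 mm thick) of the wide lever, a blade 44 mm wide (along the console's y) and 7 mm thick; it is 34 mm from the pivot, which is 6 mm above the panel. At home it lies 22 mm up the slope from the pivot and 32 mm above the panel, dropped 22 mm down the slope at the same height
- narrow_lever_tip (a point): The same for the narrow lever, 18 mm wide
- cover_edge (a point): Middle of the grey grip bar (90 mm long, 12 x 10 mm) along the free edge of the cover: a clear plate in a grey frame, 188 mm wide, 6 mm thick, 181 mm long from hinge to edge
- cover_hinge (a point): Middle of the cover's hinge line, which is level, along the console's y, at the top of the ridge at the back of the panel (44 mm above the panel surface)
- flux_bottle: Blue flux bottle, 52 mm across, 137 mm high, a bystander. Origin in its underside
- tub_1: White round tub, 101 mm across, 60 mm high, a bystander. Origin in its underside
- gear_a: Steel gear lying flat, 60 mm across, 21 mm high, a bystander. Origin in its underside
- marker_blue: Marker pen with blue cap lying down, 134 mm long along its y, 18 mm thick, a bystander. Origin in its underside

How it is judged:
By the outcome, as a careful person would: the job done as asked, in the order asked, and still so for the second after the job is handed in, with the robot touching nothing.
It also fails if it takes over 58 s, if anything falls off the work surface, if the arm or the gripper's body presses on something with over 40 N, if the wrist force passes 120 N, or if a joint passes its speed limit or range.

## Working session

There is one attempt and no reset: what is moved stays moved. The work goes in short steps, Python scripts to look and compute and a tool call to move; the robot and the scene stay as the last step left them, time stands still between calls to the robot, and variables do not carry over. Pictures are saved under pics/ and viewed, at most 10 in all, crops included, and the job is handed in when it is done.

Besides the shell and the picture viewer there is one more tool, called after ">>>" as name([rows], argument=value, ...), one row to a line, values as JSON. drive_tool: Moves the arm, as the interface text tells. Its arguments: {"type":"object","properties":{"rows":{"type":"array","items":{"type":"array","items":{"type":"number"}}},"grip":{"type":"number"},"newtons":{"type":"number"}},"required":["rows"]}

```bash
mkdir -p pics; ls; python3 - <<'E'
from rig import get_state, eyes, order, manip
import cv2,numpy as np
print(get_state()); print([a for a in dir(manip) if a[0]!='_'])
for n in ("scene","top"):
    im,d=eyes.get_image(n); cv2.imwrite(f"pics/{n}0.png",im[:,:,::-1]); np.savez(f"pics/{n}0.npz",im=im,d=d)
    print(n,eyes.camera_info(n))
E
```

```text
pics
{'clock': 0.0, 'qpos': array([-1.31701827e+00,  2.76617549e-01,  1.50615447e+00,  1.34617974e-05,
        1.36071118e+00, -1.20999640e-01]), 'qd': array([-3.35977036e-04,  4.92453898e-04, -9.84405082e-05, -9.22035605e-04,
       -1.19222526e-03,  7.28415913e-04]), 'effort': array([-7.25951340e-04, -4.16778338e+01, -2.45805126e+01, -2.84399339e-04,
        1.09666813e-02,  2.30703286e-06]), 'position': array([ 0.21036079, -0.53460169,  0.25241832]), 'ee_rot': array([-9.43624650e-04,  9.82493850e-01,  1.86292622e-01, -5.61425845e-05]), 'contact_force': array([-0.6331195 , -0.44429386,  0.04906699]), 'moment': array([-0.04134009,  0.02501252, -0.01065633]), 'gripper_force': 0.0, 'width': 0.08564564876968972}
['MotionError', 'finger_overhang']
scene {'fx': 379.16449684295446, 'fy': 379.16449684295446, 'cx': 278.7558263161726, 'cy': 207.78122908786779, 'dist': array([-0.02425591,  0.        ,  0.        ,  0.        ,  0.        ]), 'R': array([[-0.56969395, -0.82174708, -0.01343655],
       [-0.48768572,  0.35116783, -0.79927704],
       [ 0.66152206, -0.44879049, -0.6008125 ]]), 't': array([0.31746302, 0.37026224, 0.8820565 ])}
top {'fx': 430.44116319211025, 'fy': 430.44116319211025, 'cx': 287.19717584010925, 'cy': 207.47234022087875, 'dist': array([-0.03301412,  0.        ,  0.        ,  0.        ,  0.        ]), 'R': array([[ 0.0182455 , -0.99963365, -0.0199918 ],
       [-0.98045825, -0.01397107, -0.19623055],
       [ 0.19587935,  0.02318145, -0.98035397]]), 't': array([-0.00189974,  0.53815551,  1.01441208])}
```

View pics/scene0.png

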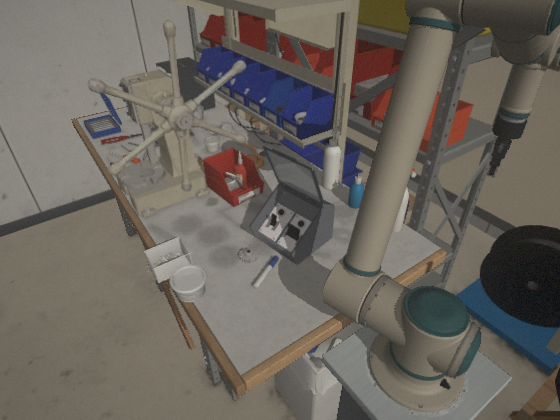

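View pics/top0.png

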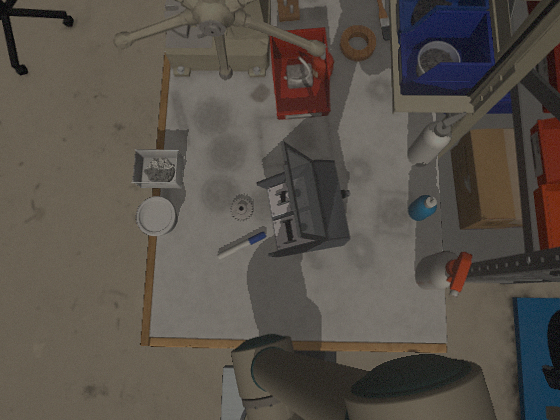

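```bash
cat > h.py <<'E'
import cv2,numpy as np
from rig import get_state, eyes
def pts(n,d,uv,c=None):  # world points from pixel + depth
    c=c or eyes.camera_info(n); K=np.array([[c['fx'],0,c['cx']],[0,c['fy'],c['cy']],[0,0,1]])
    uv=np.asarray(uv,float).reshape(-1,2); r=cv2.undistortPoints(uv[:,None],K,c['dist'])[:,0]
    z=np.array([d[int(round(v)),int(round(u))] for u,v in uv]); return (np.c_[r*z[:,None],z]-c['t'])@c['R']
def ray(n,uv,c=None):
    c=c or eyes.camera_info(n); K=np.array([[c['fx'],0,c['cx']],[0,c['fy'],c['cy']],[0,0,1]])
    r=cv2.undistortPoints(np.array(uv,float).reshape(1,1,2),K,c['dist'])[0,0]; v=c['R'].T@np.r_[r,1]
    return -c['R'].T@c['t'],v/np.linalg.norm(v)
def tri(a,b):
    A=np.zeros((3,3));y=np.zeros(3)
    for o,v in(a,b): P=np.eye(3)-np.outer(v,v);A+=P;y+=P@o
    return np.linalg.solve(A,y)
E
python3 - <<'E'
import cv2,numpy as np
t=cv2.imread('pics/top0.png')[135:265,235:365]; s=cv2.imread('pics/scene0.png')[140:265,235:345]
def up(a): return cv2.convertScaleAbs(cv2.resize(a,None,fx=580/a.shape[0]*.68,fy=580/a.shape[0]*.68,interpolation=cv2.INTER_CUBIC),alpha=1.6)
a,b=up(t),up(s); h=min(a.shape[0],b.shape[0]); im=np.hstack([a[:h],b[:h]]); print(im.shape,580/130*.68,580/125*.68,a.shape); cv2.imwrite('pics/c1.png',im)
E
```

```text
(394, 741, 3) 3.033846153846154 3.1552000000000002 (394, 394, 3)
```

View pics/c1.png

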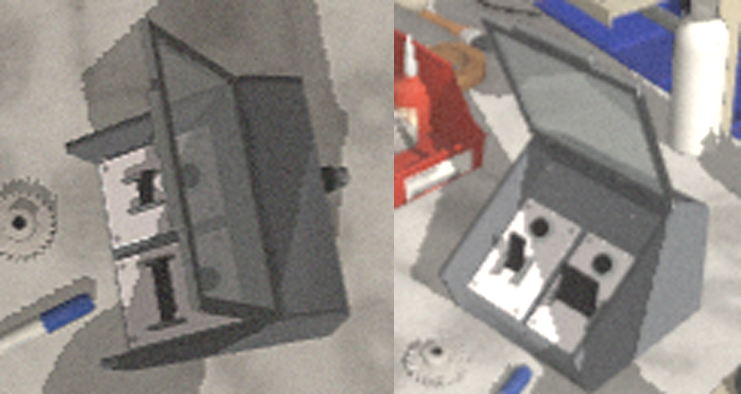

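```bash
python3 - <<'E'
from h import *
S=np.load('pics/scene0.npz');T=np.load('pics/top0.npz')
f=lambda x,y,s:(235+x/s,(140 if s>3.1 else 135)+y/s)
a,b=3.155,3.034
P={}
for n,sc,tp in [('wbut',(209,263),(208,278)),('nbut',(146,228),(195,178)),('hingeNear',(268,212),(274,316)),('edgeNear',(246,92),(199,308)),('edgeFar',(90,20),(150,22)),('hingeFar',(140,135),(236,78))]:
    us,ut=f(*sc,a),f(*tp,b); p=tri(ray('scene',us),ray('top',ut)); P[n]=p
    print(n,p.round(3),'ds',pts('scene',S['d'],[us])[0].round(3),'dt',pts('top',T['d'],[ut])[0].round(3))
# white plate plane from scene depth
im=S['im'].astype(int);hsv=cv2.cvtColor(S['im'],cv2.COLOR_RGB2HSV)
m=np.zeros(im.shape[:2],bool);m[195:255,255:330]=1
m&=(hsv[...,2]>110)
v,u=np.nonzero(m&(S['d']>0));p=pts('scene',S['d'],np.c_[u,v]);p=p[(p[:,2]>.04)&(p[:,2]<.16)]
for _ in range(6):
    c=p.mean(0);n=np.linalg.svd(p-c,full_matrices=False)[2][2];n*=np.sign(n[2]);r=(p-c)@n;q=p;p=p[abs(r)<.004]
print(len(p),c.round(4),n.round(4),'tilt',np.degrees(np.arccos(n[2])),'az n',np.degrees(np.arctan2(n[1],n[0])))
h=n*[1,1,0];cx=-h/np.linalg.norm(h);cy=np.array([-cx[1],cx[0],0]);print('cx',cx.round(3),'ext',((q-c)@cy).min(),((q-c)@cy).max())
for k,x in P.items(): print(k,'above plate',((x-c)@n).round(4),'cx',((x-c)@cx).round(4),'cy',((x-c)@cy).round(4))
E
```

```text
wbut [ 0.484 -0.034  0.093] ds [ 0.479 -0.031  0.098] dt [ 0.454 -0.03   0.293]
nbut [ 0.567 -0.021  0.09 ] ds [ 0.561 -0.014  0.097] dt [ 0.519 -0.022  0.289]
hingeNear [ 0.449 -0.079  0.156] ds [ 0.461 -0.086  0.146] dt [ 0.444 -0.079  0.187]
edgeNear [ 0.431 -0.025  0.315] ds [ 0.431 -0.026  0.315] dt [ 0.432 -0.025  0.318]
edgeFar [0.614 0.009 0.315] ds [0.606 0.014 0.32 ] dt [0.612 0.008 0.318]
hingeFar [ 0.626 -0.052  0.159] ds [ 0.624 -0.051  0.161] dt [ 0.626 -0.052  0.161]
713 [0.5311 0.0064 0.0673] [-0.1109  0.5633  0.8188] tilt 35.03441226397745 az n 101.13535901988297
cx [ 0.193 -0.981 -0.   ] ext -0.07620905705295064 0.06901762373946077
wbut above plate 0.0037 cx 0.0306 cy -0.0539
nbut above plate -0.0007 cx 0.0335 cy 0.0297
hingeNear above plate 0.0337 cx 0.068 cy -0.0967
edgeNear above plate 0.1961 cx 0.012 cy -0.1042
edgeFar above plate 0.1945 cx 0.0138 cy 0.0817
hingeFar above plate 0.0318 cx 0.0759 cy 0.0818
```

```bash
python3 - <<'E'
from h import *
S=np.load('pics/scene0.npz')
c=np.array([.5311,.0064,.0673]);n=np.array([-.1109,.5633,.8188]);cx=np.array([.193,-.981,0]);cy=np.array([.981,.193,0]);up=np.cross(cy,n)
if up[2]<0: up=-up
g=cv2.cvtColor(S['im'],cv2.COLOR_RGB2GRAY); print(g[205:250:1,262:322:2][::3])
m=((g<60)).astype(np.uint8);m[:205]=0;m[255:]=0;m[:,:262]=0;m[:,325:]=0
k,l,st,ce=cv2.connectedComponentsWithStats(m,connectivity=4)
for i in range(1,k):
    if st[i,4]<8: continue
    for h in (.006,.011,.027):
        o,v=ray('scene',ce[i]); X=o+v*((c+h*n-o)@n)/(v@n)
        print(i,st[i],ce[i].round(1),'h',h,X.round(4),'s',((X-c)@up).round(4),'cy',((X-c)@cy).round(4))
# plate edges in (s,cy)
hsv=cv2.cvtColor(S['im'],cv2.COLOR_RGB2HSV);w=np.zeros(g.shape,bool);w[195:255,255:330]=1;w&=g>100
v_,u_=np.nonzero(w);p=pts('scene',S['d'],np.c_[u_,v_])-c;p=p[abs(p@n)<.005]
print('plates s',np.percentile(p@up,[0,2,98,100]).round(4),'cy',np.percentile(p@cy,[0,2,98,100]).round(4))
E
```

```text
[[ 78  69  92  93  93  91  72  98 100 113  91  67  65  69  65  66  62  67
   64  64  67  63  64  63  66  58  52  50  51  50]
 [ 70  93  93  94  93  89 158 128 112 101 101 111 109  77  67  67  64  66
   65  65  63  64  68  61  79  63  63  63  62  50]
 [ 93  97  94  92  92 156 165 128  61  33  36  90 110 113 114 104  69  63
   66  68  63  63  61  62  66  61  60  61  59  56]
 [ 94  92  78  89 161  63  99 151  97  40  53  95 111 108 112 114  65  96
   90  61  65  65  62  62  65  65  63  58  58  64]
 [ 94  93  69 108 115  43  36  78 129 110 109 111 111 114 124  70  98 109
  112 114 108  73  64  62  64  65  56  56  58  91]
 [ 96  91 165 127  82  43  38 116 149 115 115 114 113 124  66 101 115 115
  114  74  83 110 113 117  66  60  56  62  60  90]
 [ 86 162 168 106  54  43  38  80  95 126 113 111 109  56  83 114 113 115
   48  39  34  89 111 114  86  54  63  60  62  94]
 [165 163 111 109 163 151  84  92 166 167 114 104  64  44  43  34  65 110
   96  54  84  99 112  87  53  61  60  64  86  94]
 [163 170 166 166 166 110 102 164 169 166 124  69  96  40  35  28  35  39
   44 104 113 112  87  57 
[... 2068 characters left out ...]
292.6 231.7] h 0.027 [0.4702 0.0085 0.0906] s 0.0021 cy -0.0593
10 [308 224   6   6  13] [310.1 226.2] h 0.006 [ 0.4524 -0.0437  0.0985] s 0.0457 cy -0.0869
10 [308 224   6   6  13] [310.1 226.2] h 0.011 [ 0.449  -0.0409  0.1021] s 0.045 cy -0.0896
10 [308 224   6   6  13] [310.1 226.2] h 0.027 [ 0.4382 -0.0317  0.1139] s 0.0427 cy -0.0985
15 [296 230  12  18  40] [301.1 238.5] h 0.006 [ 0.4473 -0.0064  0.0721] s -0.0002 cy -0.0847
15 [296 230  12  18  40] [301.1 238.5] h 0.011 [ 0.4439 -0.0038  0.0759] s -0.0007 cy -0.0875
15 [296 230  12  18  40] [301.1 238.5] h 0.027 [0.4331 0.0048 0.0881] s -0.0023 cy -0.0964
plates s [-0.1114 -0.0504  0.0586  0.0603] cy [-0.0771 -0.073   0.066   0.0709]
```

>>> drive_tool([
  [0,0,-1.6,0],
  [0,0,-3.2,0],
  [0,0,-4.8,0],
  [1,-1,-6.2,0.4],
  [2.1,-2.1,-7,0.8],
  [3.2,-3.3,-7,1.2],
  [4.3,-4.4,-7,1.73],
  [5.4,-5.5,-7,1.73],
], grip=85.4)

```text
clock: 0.77
position: [0.2852, -0.3582, 0.4286]
ee_rot: [0.0, 0.995, 0.095, 0.0]
contact_force: [1.0, 0.3, 0.1]
width: 0.0853
gripper_force: 0.0
```

>>> drive_tool([
  [0.87,-1.3,0,0],
  [1.73,-2.6,0,0],
  [2.6,-3.9,0,0],
  [3.5,-5.2,0,0],
  [4.35,-6.5,0,0],
  [5.2,-7.75,0,0],
  [6.1,-9.1,0,0],
  [6.9,-10.3,0,0],
])

```text
clock: 1.43
position: [0.4047, -0.0715, 0.4281]
ee_rot: [-0.0, 0.995, 0.097, 0.0]
contact_force: [0.7, 0.0, -0.5]
width: 0.0857
gripper_force: 0.0
```

>>> drive_tool([
  [0.87,-1.3,0,0],
  [1.73,-2.6,0,0],
  [2.6,-3.9,0,0],
  [3.5,-5.2,0.4,0],
  [3.5,-5.2,2,0],
  [3.5,-5.2,3.5,0],
  [3.5,-5.2,5,0],
  [3.5,-5.2,5,0],
])

```text
clock: 2.1
position: [0.459, 0.071, 0.2947]
ee_rot: [-0.001, 0.995, 0.097, -0.01]
contact_force: [-1.8, -1.4, -1.1]
width: 0.0853
gripper_force: 0.0
```

```bash
cat >> h.py <<'E'
c0=np.array([.5311,.0064,.0673]);N=np.array([-.1109,.5633,.8188]);CX=np.array([.193,-.981,0]);CY=np.array([.981,.193,0])
def con(p): d=np.asarray(p)-c0; return np.round([d@CX,d@CY,p[2]],4)
E
python3 - <<'E'
from h import *
s=get_state();print(s['position'],s['ee_rot'],'console',con(s['position']),s['contact_force'])
a,da=eyes.get_image('wrist');b,db=eyes.get_image('scene')
cv2.imwrite('pics/w1.png',np.vstack([cv2.convertScaleAbs(a[:,:,::-1],alpha=1.5),cv2.resize(b[130:270,210:400,::-1],(560,413))])[:,:].astype(np.uint8)) if 0 else None
cr=cv2.resize(b[100:270,215:385,::-1],(420,420));im=np.hstack([a[:,:,::-1],cr]);cv2.imwrite('pics/w1.png',cv2.convertScaleAbs(cv2.resize(im,None,fx=.8,fy=.8),alpha=1.5))
E
```

```text
[0.45895323 0.07100028 0.29467189] [-8.48207296e-04  9.95214500e-01  9.72124659e-02 -9.85478278e-03] console [-0.0773 -0.0583  0.2947] [-1.7798223  -1.38783223 -1.11582051]
```

View pics/w1.png

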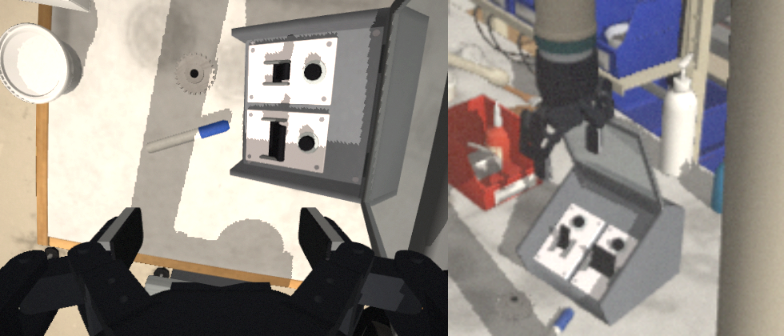

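```bash
python3 - <<'E'
from h import *
ci=eyes.camera_info('wrist');a,d=eyes.get_image('wrist');np.savez('pics/w1.npz',im=a,d=d)
up=np.cross(CY,N);up*=np.sign(up[2])
def rp(n): p=np.asarray(n)-c0;return 's %.4f cy %.4f h %.4f cx %.4f z %.4f'%(p@up,p@CY,p@N,p@CX,n[2])
g=cv2.cvtColor(a,cv2.COLOR_RGB2GRAY)
m=(g<45).astype(np.uint8);k,l,st,ce=cv2.connectedComponentsWithStats(m[30:230,300:460])
for i in range(1,k):
    if st[i,4]<60: continue
    uv=ce[i]+[300,30];print(st[i],uv.round(1),'depth:',rp(pts('wrist',d,[uv],ci)[0]))
    o,v=ray('wrist',uv,ci)
    for h in(.011,.027): print('   ray h',h,rp(o+v*((c0+h*N-o)@N)/(v@N)))
# plate plane
v,u=np.nonzero((g[:225,:430]>130));s=(u>300)&(v>40)&(u<430);p=pts('wrist',d,np.c_[u[s],v[s]],ci);p=p[(p[:,2]>.03)&(p[:,2]<.13)]
print(len(p),'plate h median',np.median((p-c0)@N),np.percentile((p-c0)@N,[10,90]),'cy',np.percentile((p-c0)@CY,[.5,99.5]),'s',np.percentile((p-c0)@up,[.5,99.5]))
for n,uv in [('fingL',(125/.8,215/.8)),('fingR',(318/.8,213/.8)),('cov',(372/.8,160/.8))]: q=pts('wrist',d,[uv],ci)[0];print(n,con(q))
E
```

```text
[ 36  59  21  24 418] [346.  100.3] depth: s 0.0072 cy 0.0313 h 0.0220 cx -0.0067 z 0.0894
   ray h 0.011 s 0.0024 cy 0.0319 h 0.0110 cx -0.0043 z 0.0777
   ray h 0.027 s 0.0094 cy 0.0310 h 0.0270 cx -0.0078 z 0.0948
[ 74  61  21  20 308] [384.  100.2] depth: s 0.0407 cy 0.0312 h 0.0101 cx 0.0275 z 0.0989
   ray h 0.011 s 0.0409 cy 0.0312 h 0.0110 cx 0.0272 z 0.0998
   ray h 0.027 s 0.0460 cy 0.0304 h 0.0270 cx 0.0221 z 0.1158
[144  87  16 113 577] [453.  181.7] depth: s 0.1111 cy -0.0356 h 0.0335 cx 0.0717 z 0.1585
   ray h 0.011 s 0.1087 cy -0.0394 h 0.0110 cx 0.0827 z 0.1387
   ray h 0.027 s 0.1104 cy -0.0367 h 0.0270 cx 0.0749 z 0.1528
[ 32 130  20  48 795] [341.7 183.5] depth: s 0.0076 cy -0.0506 h 0.0235 cx -0.0072 z 0.0909
   ray h 0.011 s 0.0022 cy -0.0532 h 0.0110 cx -0.0045 z 0.0776
   ray h 0.027 s 0.0092 cy -0.0499 h 0.0270 cx -0.0080 z 0.0947
[ 68 147  19  18 267] [377.2 185.8] depth: s 0.0400 cy -0.0518 h 0.0087 cx 0.0278 z 0.0974
   ray h 0.011 s 0.0407 cy -0.0513 h 0.0110 cx 0.0270 z 0.0997
   ray h 0.027 s 0.0458 cy -0.0480 h 0.0270 cx 0.0220 z 0.1157
8133 plate h median -0.0009495469951699637 [-0.00196687  0.00011226] cy [-0.05624561  0.06730037] s [-0.04992802  0.0608522 ]
fingL [-0.1214 -0.0411  0.308 ]
fingR [-0.0273 -0.0414  0.3057]
cov [ 0.0501 -0.0371  0.2154]
```

>>> drive_tool([
  [0.28,0.6,0,0],
  [0.28,1.2,0,0],
  [0.28,1.5,0,0],
  [0.28,1.65,0,0],
  [0.28,1.8,0,0],
  [0.28,1.9,0,0],
  [0.28,2.0,0,0],
  [0.28,2.1,0,0],
])

```text
clock: 2.92
position: [0.4843, 0.0274, 0.3105]
ee_rot: [-0.007, 0.995, 0.097, 0.006]
contact_force: [-6.2, 29.0, 21.8]
width: 0.0855
gripper_force: 17.1
```

```bash
cat > w.py <<'E'
from h import *
s=get_state();print('clock %.2f'%s['clock'],'console',con(s['position']),s['contact_force'].round(1),s['width'].round(3))
E
python3 w.py; python3 - <<'E'
from h import *
ci=eyes.camera_info('wrist');a,d=eyes.get_image('wrist');b,_=eyes.get_image('scene')
cr=cv2.resize(b[100:270,215:385,::-1],(420,420));im=np.hstack([a[:,:,::-1],cr]);cv2.imwrite('pics/w2.png',cv2.convertScaleAbs(cv2.resize(im,None,fx=.8,fy=.8),alpha=1.5))
E
```

```text
Traceback (most recent call last):
  File "w.py", line 2, in <module>
    s=get_state();print('clock %.2f'%s['clock'],'console',con(s['position']),s['contact_force'].round(1),s['width'].round(3))
                                                                                                         ^^^^^^^^^^^^^^^^
AttributeError: 'float' object has no attribute 'round'
```

View pics/w2.png

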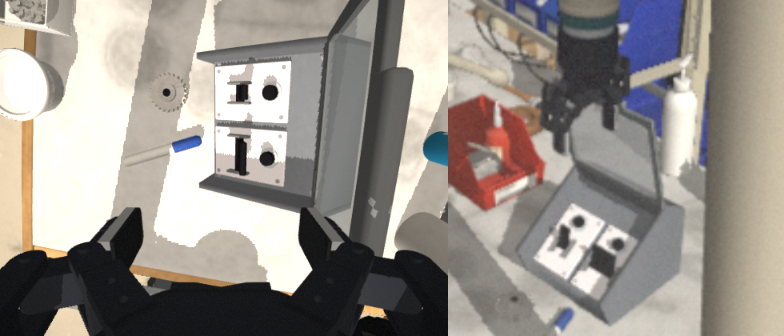

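>>> drive_tool([
  [0,-0.5,0,0],
  [0,-1,0,0],
  [0,-1.2,0,0],
  [0,-1.2,0,0],
  [0,-1.2,0,0],
  [0,-1.2,0,0],
  [0,-1.2,0,0],
  [0,-1.2,0,0],
])

```text
clock: 3.68
position: [0.4769, 0.0492, 0.3032]
ee_rot: [0.0, 0.995, 0.096, -0.0]
contact_force: [-1.0, -0.8, -0.7]
width: 0.0856
gripper_force: 0.0
```

```bash
sed -i "s/,s\['width'\].*/,s['ee_rot'].round(3))/" w.py; python3 w.py; python3 - <<'E'
from h import *
ci=eyes.camera_info('wrist');a,d=eyes.get_image('wrist')
v,u=np.mgrid[0:260:2,350:560:2];uv=np.c_[u.ravel(),v.ravel()];p=pts('wrist',d,uv,ci);ok=np.array([d[y,x]>0 for x,y in uv]);p=p[ok]
q=np.array([con(x) for x in p]);q=q[(q[:,2]>.19)&(q[:,2]<.36)&(q[:,0]>-.03)&(q[:,0]<.12)]
for z in np.arange(.19,.36,.02):
    k=q[(abs(q[:,2]-z)<.01)]
    if len(k): print(round(z,2),len(k),np.percentile(k[:,0],[5,50,95]).round(3),np.percentile(k[:,1],[5,95]).round(3))
E
```

```text
clock 3.68 console [-0.0525 -0.0449  0.3032] [-1.  -0.8 -0.7] [ 0.     0.995  0.096 -0.   ]
0.19 217 [0.062 0.063 0.064] [-0.069  0.076]
0.21 516 [0.057 0.059 0.062] [-0.064  0.076]
0.23 642 [0.052 0.055 0.057] [-0.055  0.077]
0.25 816 [0.047 0.05  0.052] [-0.047  0.074]
0.27 1029 [0.043 0.045 0.047] [-0.039  0.068]
0.29 1345 [0.038 0.04  0.042] [-0.031  0.062]
0.31 1524 [0.031 0.035 0.037] [-0.024  0.057]
0.33 1480 [0.026 0.029 0.031] [-0.017  0.041]
0.35 12 [0.026 0.027 0.029] [-0.016 -0.006]
```

>>> drive_tool([
  [-0.1,0,1.4,0],
  [-0.24,0,2.8,0],
  [-0.24,0.3,4.2,0],
  [-0.24,0.6,5.2,0],
  [-0.24,0.74,6,0],
  [-0.24,0.74,6.5,0],
  [-0.24,0.74,6.7,0],
  [-0.24,0.74,6.7,0],
])

```text
clock: 4.4
position: [0.4736, 0.0303, 0.1346]
ee_rot: [-0.0, 0.995, 0.096, -0.001]
contact_force: [0.5, 0.2, -0.9]
width: 0.0856
gripper_force: 0.0
```

```bash
python3 w.py; python3 - <<'E'
from h import *
a,d=eyes.get_image('wrist');b,_=eyes.get_image('scene')
cr=cv2.resize(b[130:260,230:360,::-1],(420,420),interpolation=cv2.INTER_CUBIC);im=np.hstack([a[:,:,::-1],cr]);cv2.imwrite('pics/w3.png',cv2.convertScaleAbs(cv2.resize(im,None,fx=.8,fy=.8),alpha=1.7))
E
```

```text
clock 4.40 console [-0.0345 -0.0518  0.1346] [ 0.5  0.2 -0.9] [-0.     0.995  0.096 -0.001]
```

View pics/w3.png

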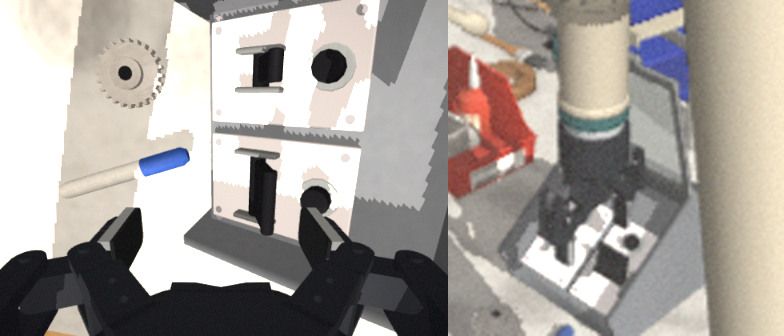

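>>> drive_tool([
  [0,0,0.2,0],
  [0,0,0.4,0],
  [0,0,0.6,0],
  [0,0,0.75,0],
  [0,0,0.8,0],
  [0,0,0.8,0],
  [0,0,0.8,0],
  [0,0,0.8,0],
])

```text
clock: 5.17
position: [0.4745, 0.0305, 0.1159]
ee_rot: [0.0, 0.995, 0.097, 0.0]
contact_force: [0.4, -0.2, -0.6]
width: 0.0853
gripper_force: 0.0
```

>>> drive_tool([
  [0,0,0.1,0],
  [0,0,0.2,0],
  [0,0,0.25,0],
  [0,0,0.25,0],
  [0,0,0.25,0],
  [0,0,0.25,0],
  [0,0,0.25,0],
  [0,0,0.25,0],
])

```text
clock: 5.83
position: [0.4744, 0.0305, 0.1096]
ee_rot: [0.0, 0.995, 0.097, 0.0]
contact_force: [0.0, 0.1, 0.1]
width: 0.0858
gripper_force: 0.0
```

>>> drive_tool([
  [0,0.02,0.1,0],
  [0,0.05,0.2,0],
  [0,0.09,0.28,0],
  [0,0.12,0.35,0],
  [0,0.14,0.4,0],
  [0,0.14,0.4,0],
  [0,0.14,0.4,0],
  [0,0.14,0.4,0],
])

```text
clock: 6.5
position: [0.4749, 0.0272, 0.0995]
ee_rot: [-0.0, 0.995, 0.097, -0.0]
contact_force: [0.5, 1.0, 0.2]
width: 0.0856
gripper_force: 0.5
```

>>> drive_tool([
  [0,0.02,0.06,0],
  [0,0.04,0.12,0],
  [0,0.06,0.16,0],
  [0,0.08,0.2,0],
  [0,0.08,0.2,0],
  [0,0.08,0.2,0],
  [0,0.08,0.2,0],
  [0,0.08,0.2,0],
])

```text
clock: 7.17
position: [0.4756, 0.0249, 0.0946]
ee_rot: [0.0, 0.995, 0.097, 0.0]
contact_force: [0.5, -0.1, 2.0]
width: 0.0853
gripper_force: 1.0
```

```bash
python3 w.py; python3 - <<'E'
from h import *
a,d=eyes.get_image('wrist');b,_=eyes.get_image('scene')
im=np.hstack([a[150:360,200:480,::-1],cv2.resize(b[190:260,255:335,::-1],(240,210),interpolation=cv2.INTER_CUBIC)]);cv2.imwrite('pics/w4.png',cv2.convertScaleAbs(cv2.resize(im,None,fx=1.5,fy=1.5),alpha=1.7))
E
```

```text
clock 7.17 console [-0.0289 -0.0508  0.0946] [ 0.5 -0.1  2. ] [0.    0.995 0.097 0.   ]
```

View pics/w4.png

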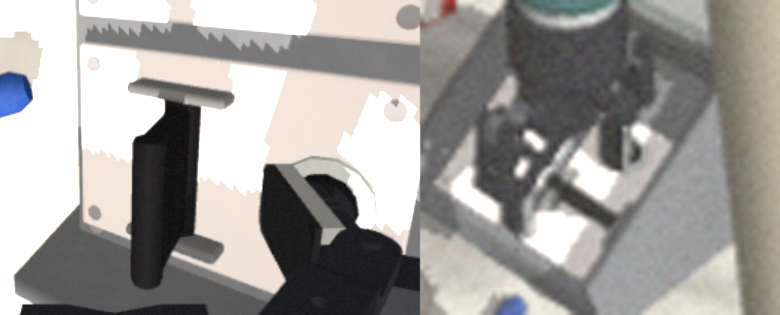

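>>> drive_tool([
  [0,0.03,0.05,0],
  [0,0.06,0.1,0],
  [0,0.08,0.15,0],
  [0,0.1,0.2,0],
  [0,0.1,0.2,0],
  [0,0.1,0.2,0],
  [0,0.1,0.2,0],
  [0,0.1,0.2,0],
])

```text
clock: 7.93
position: [0.4761, 0.0235, 0.092]
ee_rot: [-0.001, 0.995, 0.096, 0.001]
contact_force: [-5.8, 5.2, 23.4]
width: 0.0855
gripper_force: 11.6
```

>>> drive_tool([
  [0,-0.15,-0.4,0],
  [0,-0.3,-1,0],
  [0,-0.4,-1.8,0],
  [0,-0.8,-2.7,0],
  [0,-1.3,-2.7,0],
  [0,-1.64,-2.7,0],
  [0,-1.64,-2.7,0],
  [0,-1.64,-2.7,0],
])

```text
clock: 8.6
position: [0.4672, 0.063, 0.1561]
ee_rot: [0.0, 0.995, 0.097, -0.001]
contact_force: [-0.4, -0.0, -0.5]
width: 0.0853
gripper_force: 0.0
```

>>> drive_tool([
  [0,0,0,0],
  [0,0,0,0],
  [0,0,0,0],
  [0,0,0,0],
  [0,0,0,0],
  [0,0,0,0],
  [0,0,0,0],
  [0,0,0,0],
], grip=0, newtons=40)

```text
clock: 9.27
position: [0.468, 0.0628, 0.157]
ee_rot: [0.0, 0.995, 0.097, 0.0]
contact_force: [0.7, 0.1, 0.2]
width: -0.0
gripper_force: 0.0
```

```bash
python3 w.py; python3 - <<'E'
from h import *
ci=eyes.camera_info('wrist');a,d=eyes.get_image('wrist');cv2.imwrite('pics/w5.png',cv2.convertScaleAbs(a[:,:,::-1],alpha=1.7)); np.savez('pics/w5.npz',im=a,d=d,R=ci['R'],t=ci['t'])
E
```

```text
clock 9.27 console [-0.0675 -0.051   0.157 ] [0.7 0.1 0.2] [0.    0.995 0.097 0.   ]
```

View pics/w5.png

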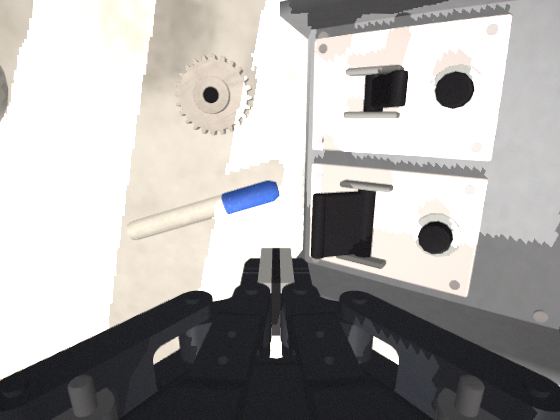

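```bash
python3 - <<'E'
from h import *
ci=eyes.camera_info('wrist');d=np.load('pics/w5.npz')['d']
for uv in [(310,225),(314,225),(318,225),(325,225),(340,225),(360,225),(320,200),(322,250),(248,290),(262,255),(276,255),(292,255),(300,268)]: print(uv,con(pts('wrist',d,[uv],ci)[0]))
E
```

```text
(310, 225) [-0.0406 -0.063   0.0375]
(314, 225) [-0.0421 -0.0506  0.0751]
(318, 225) [-0.0398 -0.05    0.0768]
(325, 225) [-0.0348 -0.0509  0.0742]
(340, 225) [-0.0246 -0.0517  0.0719]
(360, 225) [-0.0102 -0.0531  0.0678]
(320, 200) [-0.039  -0.0336  0.0762]
(322, 250) [-0.0364 -0.0677  0.0759]
(248, 290) [-0.076  -0.0373  0.1826]
(262, 255) [-0.0728 -0.0397  0.1488]
(276, 255) [-0.0669 -0.0397  0.1487]
(292, 255) [-0.0521 -0.1036  0.0009]
(300, 268) [-0.0569 -0.0443  0.1518]
```

>>> drive_tool([
  [0,0,1,0],
  [0,0,2,0],
  [0,0,2.6,0],
  [0,0,2.9,0],
  [0,0,3,0],
  [0,0,3,0],
  [0,0,3,0],
  [0,0,3,0],
])

```text
clock: 9.98
position: [0.469, 0.0629, 0.083]
ee_rot: [0.0, 0.995, 0.097, 0.001]
contact_force: [-0.0, 0.3, 0.6]
width: 0.0002
gripper_force: 0.0
```

>>> drive_tool([
  [0,0.2,0,0],
  [0,0.4,-0.05,0],
  [0,0.55,-0.15,0],
  [0,0.7,-0.27,0],
  [0,0.85,-0.4,0],
  [0,1.0,-0.5,0],
  [0,1.1,-0.56,0],
  [0,1.2,-0.6,0],
])

```text
clock: 10.65
position: [0.4724, 0.0427, 0.0997]
ee_rot: [-0.01, 0.996, 0.092, 0.0]
contact_force: [-7.4, 36.9, 26.4]
width: -0.0001
gripper_force: 22.5
```

>>> drive_tool([
  [0,-0.5,-0.1,0],
  [0,-0.9,0,0],
  [0,-1.15,0.3,0],
  [0,-1.15,0.7,0],
  [0,-1.15,0.92,0],
  [0,-1.15,0.92,0],
  [0,-1.15,0.92,0],
  [0,-1.15,0.92,0],
])

```text
clock: 11.32
position: [0.4685, 0.0612, 0.0739]
ee_rot: [0.0, 0.995, 0.096, -0.0]
contact_force: [0.4, 0.0, 0.6]
width: 0.0
gripper_force: 0.0
```

>>> drive_tool([
  [0,0.15,0,0],
  [0,0.3,0,0],
  [0,0.4,0,0],
  [0,0.5,0,0],
  [0,0.55,0,0],
  [0,0.6,0,0],
  [0,0.6,0,0],
  [0,0.6,0,0],
])

```text
clock: 11.98
position: [0.4703, 0.0524, 0.0744]
ee_rot: [-0.006, 0.996, 0.094, 0.0]
contact_force: [-1.1, 22.9, 3.2]
width: -0.0002
gripper_force: 11.1
```

```bash
python3 w.py
```

```text
clock 11.98 console [-0.0568 -0.0508  0.0744] [-1.1 22.9  3.2] [-0.006  0.996  0.094  0.   ]
```

>>> drive_tool([
  [0,0.03,-0.09,0],
  [0,0.06,-0.17,0],
  [0,0.1,-0.26,0],
  [0,0.14,-0.34,0],
  [0,0.19,-0.42,0],
  [0,0.24,-0.49,0],
  [0,0.3,-0.56,0],
  [0,0.36,-0.62,0],
])

```text
clock: 12.65
position: [0.472, 0.0442, 0.0911]
ee_rot: [-0.006, 0.996, 0.094, 0.0]
contact_force: [-4.5, 23.5, 14.7]
width: -0.0004
gripper_force: 12.1
```

```bash
python3 w.py; python3 - <<'E'
from h import *
ci=eyes.camera_info('wrist');a,d=eyes.get_image('wrist')
for u in range(290,420,10): print(u,con(pts('wrist',d,[(u,225)],ci)[0]),a[225,u])
E
```

```text
clock 12.65 console [-0.0484 -0.0506  0.0911] [-4.5 23.5 14.7] [-0.006  0.996  0.094  0.   ]
290 [-0.0406 -0.0405  0.0384] [224 212 204]
300 [-0.0352 -0.0395  0.0415] [236 227 221]
310 [-0.0302 -0.0382  0.0457] [236 227 221]
320 [-0.0254 -0.037   0.0495] [237 227 222]
330 [-0.0206 -0.036   0.0523] [161 151 145]
340 [-0.0159 -0.0354  0.0544] [162 152 146]
350 [-0.0143 -0.0304  0.0697] [12 11  9]
360 [-0.0098 -0.0303  0.0701] [13 12 15]
370 [-0.0053 -0.0303  0.0701] [28 27 28]
380 [ 0.0004 -0.0315  0.0666] [237 227 221]
390 [ 0.004  -0.0305  0.0696] [185 176 169]
400 [ 0.0078 -0.0299  0.0716] [236 226 221]
410 [ 0.0112 -0.029   0.0745] [236 226 220]
```

>>> drive_tool([
  [0,0.1,-0.08,0],
  [0,0.2,-0.15,0],
  [0,0.3,-0.22,0],
  [0,0.4,-0.27,0],
  [0,0.5,-0.32,0],
  [0,0.6,-0.36,0],
  [0,0.7,-0.4,0],
  [0,0.8,-0.4,0],
])

```text
clock: 13.37
position: [0.4768, 0.0177, 0.0995]
ee_rot: [0.0, 0.995, 0.096, -0.0]
contact_force: [0.6, 1.7, 0.4]
width: 0.0
gripper_force: 1.6
```

```bash
python3 w.py; cat > lev.py <<'E'
from h import *
ci=eyes.camera_info('wrist');a,d=eyes.get_image('wrist')
v,u=np.mgrid[100:330:2,260:520:2];uv=np.c_[u.ravel(),v.ravel()];g=a.max(2)
uv=np.array([x for x in uv if g[x[1],x[0]]<70 and d[x[1],x[0]]>0]);p=np.array([con(x) for x in pts('wrist',d,uv,ci)])
for nm,lo,hi in(('wide edge',-.075,-.063),('wide mid',-.04,-.03),('narrow',.022,.042)):
    k=(p[:,1]>lo)&(p[:,1]<hi)&(abs(p[:,0]+.005)<.045)&(p[:,2]<.12);h=p[k,2]-.0673-.7*p[k,0];q=p[k][h>.012];q=q[q[:,0]<.012]
    if len(q): i=q[:,2]>q[:,2].max()-.004;print(nm,len(q),'top',q[i].mean(0).round(4),'cx range',q[:,0].min(),q[:,0].max())
E
python3 lev.py
```

```text
clock 13.37 console [-0.0216 -0.0511  0.0995] [0.6 1.7 0.4] [ 0.     0.995  0.096 -0.   ]
wide mid 293 top [-0.0159 -0.0389  0.1184] cx range -0.0265 0.0006
narrow 10 top [-0.0042  0.0228  0.0897] cx range -0.0075 -0.0027
```

>>> drive_tool([
  [0,-0.5,0,0],
  [0,-1.2,-0.2,0],
  [0,-1.6,-1,0],
  [0,-1.6,-2.2,0],
  [0,-1.6,-3,0],
  [0,-1.6,-3.2,0],
  [0,-1.6,-3.2,0],
  [0,-1.6,-3.2,0],
])

```text
clock: 14.08
position: [0.4685, 0.0575, 0.1787]
ee_rot: [0.0, 0.995, 0.097, -0.001]
contact_force: [0.8, -0.4, -1.0]
width: -0.0001
gripper_force: 0.0
```

```bash
python3 w.py; python3 lev.py; python3 - <<'E'
from h import *
a,d=eyes.get_image('wrist');b,_=eyes.get_image('scene')
cr=cv2.resize(b[130:260,230:360,::-1],(420,420),interpolation=cv2.INTER_CUBIC);im=np.hstack([a[:,:,::-1],cr]);cv2.imwrite('pics/w6.png',cv2.convertScaleAbs(cv2.resize(im,None,fx=.8,fy=.8),alpha=1.5))
E
```

```text
clock 14.08 console [-0.0622 -0.0516  0.1787] [ 0.8 -0.4 -1. ] [ 0.     0.995  0.097 -0.001]
wide edge 82 top [-0.0039 -0.0683  0.101 ] cx range -0.0089 0.0002
wide mid 99 top [-0.0036 -0.0346  0.1009] cx range -0.0086 0.0008
narrow 51 top [-0.0035  0.0249  0.1008] cx range -0.0089 0.0009
```

View pics/w6.png

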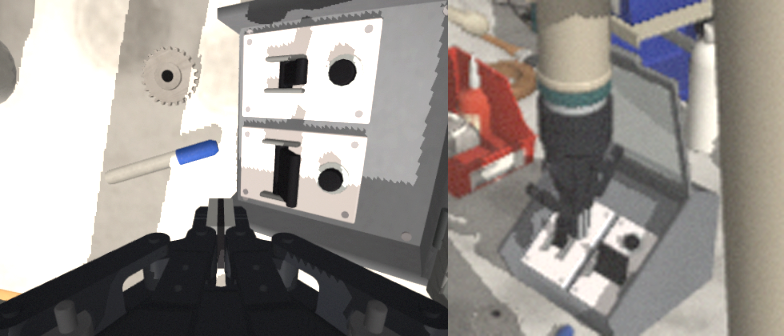

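>>> drive_tool([
  [0,0,-1.6,0],
  [0,0,-3.2,0],
  [0.2,0,-4.8,0],
  [0.6,0,-6.4,0],
  [1,0,-8,0],
  [1.4,0,-9.2,0],
  [1.6,0.5,-9.4,0],
  [1.6,1.2,-9.4,0],
])

```text
clock: 14.9
position: [0.516, 0.0364, 0.4158]
ee_rot: [0.0, 0.995, 0.098, 0.002]
contact_force: [0.4, -0.9, -0.2]
width: -0.0
gripper_force: 0.0
```

>>> drive_tool([
  [0,1.2,0,0],
  [0,2.4,0,0],
  [0,3.6,0,0],
  [0,4.5,0,0],
  [0,4.8,0.6,0],
  [0,4.8,1.8,0],
  [0,4.8,2.8,0],
  [0,4.8,3.1,0],
])

```text
clock: 15.57
position: [0.5347, -0.082, 0.331]
ee_rot: [-0.002, 0.995, 0.096, -0.005]
contact_force: [0.7, 0.3, -1.1]
width: -0.0004
gripper_force: 0.0
```

```bash
python3 w.py; python3 - <<'E'
from h import *
a,d=eyes.get_image('wrist');b,_=eyes.get_image('scene')
cr=cv2.resize(b[100:240,220:360,::-1],(420,420),interpolation=cv2.INTER_CUBIC);im=np.hstack([a[:,:,::-1],cr]);cv2.imwrite('pics/w7.png',cv2.convertScaleAbs(cv2.resize(im,None,fx=.8,fy=.8),alpha=1.5))
E
```

```text
clock 15.57 console [ 0.0874 -0.0135  0.331 ] [ 0.7  0.3 -1.1] [-0.002  0.995  0.096 -0.005]
```

View pics/w7.png

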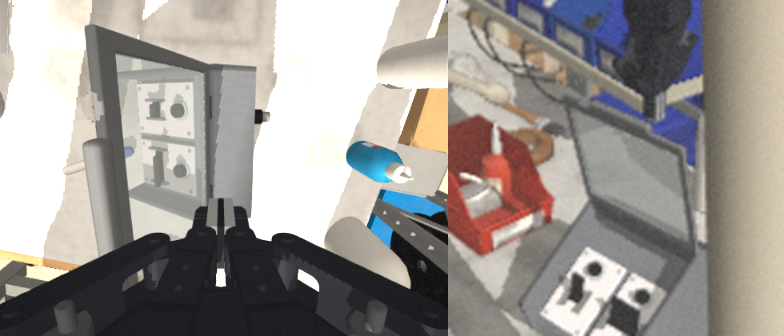

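>>> drive_tool([
  [0,-0.7,0.1,0],
  [0,-1.3,0.16,0],
  [0,-1.8,0.3,0],
  [0,-2.4,0.5,0],
  [0,-2.95,0.72,0],
  [0,-3.5,1.1,0],
  [0,-4.1,1.55,0],
  [0,-4.6,2.0,0],
])

```text
clock: 16.33
position: [0.5156, 0.0322, 0.2876]
ee_rot: [0.0, 0.995, 0.097, 0.002]
contact_force: [1.0, -2.2, 0.6]
width: 0.0003
gripper_force: 0.6
```

```bash
python3 w.py
```

```text
clock 16.33 console [-0.0283 -0.0103  0.2876] [ 1.  -2.2  0.6] [0.    0.995 0.097 0.002]
```

>>> drive_tool([
  [0,-0.45,0.6,0],
  [0,-0.8,1.3,0],
  [0,-1.1,1.96,0],
  [0,-1.3,2.7,0],
  [0,-1.45,3.4,0],
  [0,-1.54,4.1,0],
  [0,-1.52,4.8,0],
  [0,-1.48,5.3,0],
])

```text
clock: 17.0
position: [0.5079, 0.0681, 0.1538]
ee_rot: [0.0, 0.995, 0.097, 0.0]
contact_force: [0.0, -1.2, 1.1]
width: 0.0001
gripper_force: 0.6
```

```bash
python3 w.py
```

```text
clock 17.00 console [-0.065  -0.0109  0.1538] [ 0.  -1.2  1.1] [0.    0.995 0.097 0.   ]
```

>>> drive_tool([
  [0,0.1,0.4,0],
  [0,0.2,0.8,0],
  [0,0.3,1.15,0],
  [0,0.38,1.4,0],
  [0,0.42,1.6,0],
  [0,0.42,1.75,0],
  [0,0.42,1.85,0],
  [0,0.42,1.9,0],
])

```text
clock: 17.67
position: [0.51, 0.0571, 0.1069]
ee_rot: [-0.0, 0.995, 0.097, 0.0]
contact_force: [0.1, -0.3, 1.3]
width: 0.0001
gripper_force: 0.5
```

```bash
python3 w.py
```

```text
clock 17.67 console [-0.0538 -0.011   0.1069] [ 0.1 -0.3  1.3] [-0.     0.995  0.097  0.   ]
```

>>> drive_tool([
  [0,0,0.07,0],
  [0,0,0.14,0],
  [0,0,0.2,0],
  [0,0,0.25,0],
  [0,0,0.25,0],
  [0,0,0.25,0],
  [0,0,0.25,0],
  [0,0,0.25,0],
])

```text
clock: 18.33
position: [0.5103, 0.057, 0.1032]
ee_rot: [0.0, 0.995, 0.097, 0.001]
contact_force: [-3.5, -0.1, 17.4]
width: 0.0001
gripper_force: 6.9
```

>>> drive_tool([
  [0,0,-0.6,0],
  [0,0,-1.5,0],
  [0,0,-3,0],
  [0,0,-4.5,0],
  [0,0,-6,0],
  [0,-0.5,-7.5,0],
  [0,-1,-8,0],
  [0,-1,-8,0],
])

```text
clock: 19.0
position: [0.5066, 0.0833, 0.3052]
ee_rot: [-0.0, 0.995, 0.097, 0.004]
contact_force: [-0.1, 0.3, -0.2]
width: -0.0002
gripper_force: 0.0
```

```bash
python3 w.py; python3 - <<'E'
from h import *
up=np.cross(CY,N);up*=np.sign(up[2])
for n in('top','scene','wrist'):
    ci=eyes.camera_info(n);a,d=eyes.get_image(n)
    v,u=np.mgrid[0:420:2,0:560:2];uv=np.c_[u.ravel(),v.ravel()];uv=np.array([x for x in uv if d[x[1],x[0]]>0]);p=pts(n,d,uv,ci)-c0
    s,y,h=p@up,p@CY,p@N
    k=(abs(h-.036)<.02)&(abs(y+.01)<.1)&(s>-.13)&(s<.11)
    print(n,k.sum())
    if k.sum()>30:
        A=np.c_[s[k],y[k],np.ones(k.sum())]
        r=np.ones(len(A),bool)
        for _ in range(5): co=np.linalg.lstsq(A[r],h[k][r],rcond=None)[0];r=abs(A@co-h[k])<.004
        print('  fit',co.round(4),r.sum(),'s rng',s[k][r].min().round(3),s[k][r].max().round(3))
    if n=='wrist':
        g=a.max(2)[uv[:,1],uv[:,0]]
        for nm,lo,hi in(('wide',-.075,-.025),('narrow',.02,.045)):
            q=(y>lo)&(y<hi)&(g<60)&(h<.034)&(h>.018)&(abs(s)<.05);print(nm,q.sum(),np.median(s[q]) if q.any() else '')
E
```

```text
clock 19.00 console [-0.0802 -0.0092  0.3052] [-0.1  0.3 -0.2] [-0.     0.995  0.097  0.004]
top 1124
  fit [ 0.0001 -0.0018  0.0389] 1079 s rng -0.065 0.11
scene 816
  fit [-0.0046  0.0015  0.0404] 698 s rng -0.065 0.11
wrist 8719
  fit [-0.     -0.0021  0.0395] 8417 s rng -0.065 0.11
wide 0 
narrow 0
```

```bash
python3 - <<'E'
from h import *
up=np.cross(CY,N);up*=np.sign(up[2])
ci=eyes.camera_info('wrist');a,d=eyes.get_image('wrist');g=cv2.cvtColor(a,cv2.COLOR_RGB2GRAY)
# rectify panel plane (h=.027) to grey map s x cy
S,Y=np.meshgrid(np.arange(-.05,.065,.004),np.arange(-.08,.05,.006))
P=c0+S[...,None]*up+Y[...,None]*CY+.027*N
K=np.array([[ci['fx'],0,ci['cx']],[0,ci['fy'],ci['cy']],[0,0,1.]])
uv,_=cv2.projectPoints(P.reshape(-1,1,3),cv2.Rodrigues(ci['R'])[0],ci['t'],K,ci['dist'])
uv=uv.reshape(S.shape+(2,)).astype(np.float32);m=cv2.remap(g,uv[...,0],uv[...,1],cv2.INTER_LINEAR)
print((S[0]*1000).astype(int))
for y,r in zip(Y[:,0],m): print('%4d'%(y*1000),' '.join('%3d'%x for x in r))
E
```

```text
[-50 -46 -41 -37 -33 -29 -25 -21 -17 -13  -9  -5  -1   2   6  10  14  18
  22  26  30  34  38  42  46  50  54  58  62]
 -80 111 183 147 148 151 155 153 152 152 152 152 152 152 152 152 152 152 152 151 151 150 153 153 152 151 152 152 152 151
 -74 106 187 186 149 170 166 170 171 171 170 170 170 171 170 170 157 137 144 170 170 170 171 170 171 170 170 171 165 168
 -67 113 186 186 150 167 167 170 171 172 168 146 145 145 141 139 134 135 135 171 170 170 170 170 170 170 170 170 170 169
 -61 120 187 185 150 166 171 170 171 170 171 171 170 158 136 132 133 135 135 171 170 171 170 171 169 170 170 171 170 170
 -55 112 186 188 150 167 171 171 170 171 170 169 171 161 134 133 135 135 135 171 171 171 171 171 165 162 165 170 170 170
 -49 116 186 188 151 168 171 171 171 170 172 171 171 164 134 134 133 135 134 170 170 170 170 135 134 135 135 160 167 170
 -43 120 185 186 150 171 170 171 171 171 171 171 171 157 135 133 134 134 136 171 169 170 168 134 135 135 134 137 165 170
 -37 109 187 187 151 170 171 170 171 171 171 171 171 160 135 133 133 136 134 171 171 172 171 165 138 135 135 163 165 169
 -31 111 185 
[... 980 characters left out ...]
171 170 170 170 171 170 171 170 170 170 170 171 170 170 170 170 170 170 170 170 169 170 169 169
  22 104 174 163 148 163 170 170 170 170 163 150 148 148 148 148 148 143 145 170 169 170 170 170 166 164 164 166 170 169
  28 107 159 161 150 165 169 170 170 170 170 170 170 164 134 133 134 134 134 170 169 170 170 139 134 133 133 157 161 170
  34  96 160 161 151 166 170 170 170 170 170 170 170 166 133 134 133 135 135 169 169 170 168 134 134 133 134 133 164 170
  40  97 161 161 150 167 169 171 171 170 170 170 170 163 133 133 133 138 142 170 169 170 170 164 135 133 133 163 165 168
  46 100 161 161 149 167 170 170 170 170 161 150 150 150 149 150 150 149 148 169 170 169 169 168 169 163 167 168 168 169
```

Through the clear cover, both levers stand at the same home position, and the cover fits flat and parallel to the panel.

```bash
python3 -c "
from rig import order
print(order.sign_off())"
```

```text
the job is handed in; nothing more can be done
None
```

The trip test is done and handed in at about 19 s: the wide lever dropped and was lifted fully home, the narrow lever stayed on, and the cover is shut flat. I first pushed the cover from about 1.82 rad to its stop at 1.95 to make room for the gripper.

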